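# Put the jeweller's forming tools back in their fitted trays

### The arm

A 7-joint arm with a two-finger parallel gripper is mounted at the origin on the work surface. World frame = base frame: x ahead of the robot, y to its left, z up, the work surface at z = 0. Lengths are in m, angles in rad, forces in N, time in s.
With the tool pointing down it reaches from about 0.4 to 0.85 m from the base axis. Payload 10.4 kg.
Tool frame: the origin (TCP) lies midway between the tips of the shut fingers; the grasp point (between the pads) lies 19 mm behind it (manip.tcp_to_grasp is the distance from the TCP to the grasp point, in m); z points along the fingers, y is the line along which they close (so a half turn about z gives the same grasp; the last joint's range is limited). The gripper opens to 85 mm and grips with 20 to 120 N. Pads are 22 mm wide; open, the fingers measure 114 mm over their backs; the gripper's body (76 mm by 85 mm) begins 54 mm behind the grasp point. The pads swing forward as they close: fully open they stand 13 mm farther back than shut.
Start: joints at [1.172, 0.332, -0.065, 1.46, 0.022, 1.35, -0.088], TCP at [0.229, -0.581, 0.231] pointing down, gripper open.
Joint ranges: [-2.6, 2.6], [-0.5, 2.12], [-1.47, 1.34], [0.16, 2.42], [-1.27, 4.41], [0.06, 2.06], [-2.6, 2.6]. Speed limits (rad/s): [2.22, 2.22, 2.79, 2.79, 3.14, 3.14, 3.14].

### API

Orientations are given as a unit quaternion [x, y, z, w].
In Python, from workcell import manip gives the robot as it stands.
- The arm moves only by the shell command python3 -m jog 'ROWS' [FORCE]. ROWS is a JSON object of lists of equal length, an entry for each row: "offset": the shift along the world's x, y, z in m, a list of three; "yaw": the turn about the world's z in degrees; "jaw": the closure, from 0 (fully open) to 1 (shut). A call has 1 to 20 rows; each row shifts and turns the commanded pose from where the row before left it; what a row does not reach is not made up. A row lasts 1/12 s, in which the tool goes at most 41.7 mm and 7.16 degrees, less where a joint would pass 70% of its speed; a pose out of reach is approached as far as the arm can. A call is refused whole if a number of a shift passes 0.0417 or a number of a turn 7.16, either way. A call with a gripper value outside its range is refused whole. The fingers move at their own pace and stop on an object; FORCE is the grip in N (left out, the last holds). Time passes only in rows, so rows that do not move let the fingers close. It gives the time, the measured TCP pose, the force, the opening and the grip force at its end, in the units of the state.
- manip.get_obs(): the state, without advancing time (a new reading comes with each control period).
- manip.camera(name): name is "side" or "top"; returns a dict with "frame" (400x640x3 uint8, red, green, blue), "camera_matrix" (3x3 intrinsics, pixels), "eye" and "attitude" of the camera in the world. Camera axes: x right, y up, looking along -z (the intrinsics and any distortion apply to the point x, -y, -z); pixel columns grow to the right and rows downward; lengths in m; the calibration is good to about 2 mm. A picture is of the moment at which its call begins. There is no depth.
- manip.hand_in(): hands the job in; it is judged then, once.
Trained networks look in a picture, given as the dict that the camera call returned (one of the last four; its "shot" number tells which), for a name from the list of things; names that differ only in an ending like _2 or _b are one class to them, and where a whole thing is asked for, a point or a joint stands for the part that bears it (a point fixed in the world has none). Each returns a list of dicts, best first, with "score" (0 to 1); they miss things now and then, are a little off and sometimes report something else, mostly with a low value. They report only what shows in the picture. A call takes as long as a camera call.
- manip.masks_of(picture, name): "region" (400x640 bool, what is visible of it).
- manip.tip_of(picture, name): "at" ([x, y, z] in m, in world coordinates, good to about 4 mm: a listed point, or the origin of a listed thing).
The state is a dict: "clock": time; "joint_pos": joint angles; "joint_velocities": joint speeds; "tau": joint torques, N m; "position": TCP position; "ee_rot": TCP orientation; "ft_force": force on the tool from outside, world axes, zero at the start; "torque": the same for the moment, N m; "grip_width": opening from 0.0 (shut) to 1.0 (fully open); "grasp_force": force on a finger pad.
Only numpy, scipy, OpenCV 4.12 (cv2) and the standard library are available. Lean on these libraries where they do the work, as an engineer would, in place of code of your own. Each camera call takes 0.05 s, during which the arm holds its last target. There are 200 camera calls.

### The job

Clear the jeweller's bench: put the brass doming cube in the square tray, the round steel bench block in the round tray, the grooved steel block in the short oblong tray and the wooden ring clamp in the long narrow tray, each the same way up as it lies now and flat on the tray's lining inside the rim. Set them down gently, do not drop them, and leave the white ring cone and the amber jar standing where they are.

Things in the scene. Friction and masses are not known exactly. Their poses are not given: they have to be found in the camera images.
- doming_cube: Loose brass cube, 40 x 40 x 40 mm, with dark round dents on its faces, about 0.5 kg. Stands flat on the bench; x and y axes square to its sides. Origin: centre of its underside, z up.
- bench_block: Loose round block of bright steel on a black rubber foot, 56 mm diameter, 28 mm high in all (the rubber, 54 mm in diameter, is the lowest 7 mm), about 0.5 kg. Lies flat on the bench. Origin: centre of its underside, z up.
- groove_block: Loose dark steel block, 80 mm (its x) x 36 mm (its y) x 30 mm high, with four cross grooves of different widths, 10 mm deep, in its top; about 0.6 kg. The 36 mm width is the one to grip, anywhere near the middle. Origin: centre of its underside, z up.
- ring_clamp: Loose wooden hand clamp for rings, pale wood with a brass band round its middle and leather-coloured tips, lying flat: 140 mm long (its x), 26 mm wide (its y) and 26 mm high over the middle 90 mm, its ends 20 mm wide; about 0.09 kg. Either end may lie either way in its tray. Origin: centre of its underside, z up.
- square_tray: Fixed to the bench. Dark walnut tray with a blue lining and a low rim: lining 3 mm above the bench, rim 6 mm wide with its top 9 mm above the bench; square hollow 56 x 56 mm for the doming cube, x and y axes square to its sides. Origin: centre of its underside, z up.
- round_tray: Fixed to the bench. Dark walnut tray with a blue lining and a low rim: lining 3 mm above the bench, rim 6 mm wide with its top 9 mm above the bench; round hollow 76 mm in diameter for the round bench block. Origin: centre of its underside, z up.
- short_tray: Fixed to the bench. Dark walnut tray with a blue lining and a low rim: lining 3 mm above the bench, rim 6 mm wide with its top 9 mm above the bench; oblong hollow 98 mm (its x) x 54 mm (its y) for the grooved block. Origin: centre of its underside, z up.
- long_tray: Fixed to the bench. Dark walnut tray with a blue lining and a low rim: lining 3 mm above the bench, rim 6 mm wide with its top 9 mm above the bench; long narrow hollow 160 mm (its x) x 46 mm (its y) for the ring clamp. Fingers must stay above the rim of any of the trays: there is no room for them beside the tool within most of the hollows. Origin: centre of its underside, z up.
- ring_cone: Loose white ceramic cone, 44 mm diameter at the foot, 70 mm high, wearing a gold ring. To be left alone. Origin: centre of its underside, z up.
- amber_jar: Loose amber jar with a black cap, 44 mm diameter, 58 mm high. To be left alone. Origin: centre of its underside, z up.

How it is judged:
By the outcome, as a careful person would: the job done as asked, in the order asked, and still so for the second after the job is handed in, with the robot touching nothing.
It also fails if it takes over 102 s, if anything falls off the work surface, if the arm or the gripper's body presses on something with over 40 N, if the wrist force passes 120 N, or if a joint passes its speed limit or range.

## Working session

There is one attempt and no reset: what is moved stays moved. The work goes in short steps, Python scripts to look and compute and a shell command to move; the robot and the scene stay as the last step left them, time stands still between calls to the robot, and variables do not carry over. Pictures are saved under pics/ and viewed, at most 14 in all, crops included, and the job is handed in when it is done.

```bash
mkdir -p pics; ls; cat > h.py <<'E'
import numpy as np, cv2
from workcell import manip
from scipy.spatial.transform import Rotation as R
NAMES="doming_cube bench_block groove_block ring_clamp square_tray round_tray short_tray long_tray ring_cone amber_jar".split()
def rot(a):
    a=np.array(a,float)
    return a if a.shape==(3,3) else R.from_quat(a).as_matrix()
def ray(p,u,v):
    K=np.array(p["camera_matrix"]); d=np.linalg.inv(K)@[u,v,1]
    return np.array(p["eye"]), rot(p["attitude"])@(d*[1,-1,-1])
def at_z(p,u,v,z):
    o,d=ray(p,u,v); return o+d*(z-o[2])/d[2]
def proj(p,X):
    K=np.array(p["camera_matrix"]); c=rot(p["attitude"]).T@(np.array(X)-p["eye"])
    q=K@(c*[1,-1,-1]); return q[:2]/q[2]
def save(p,n): cv2.imwrite(f"pics/{n}.png",cv2.cvtColor(p["frame"],cv2.COLOR_RGB2BGR))
E
python3 - <<'E'
from h import *
for c in ("top","side"):
    p=manip.camera(c); save(p,c+"0"); print(c,{k:(np.round(v,4).tolist() if k!="frame" else 0) for k,v in p.items() if k not in("frame",) and not isinstance(v,str)})
    for n in NAMES:
        t=manip.tip_of(p,n)[:2]; m=manip.masks_of(p,n)[:1]
        s=""
        if m:
            r=m[0]["region"].astype(np.uint8); cs=max(cv2.findContours(r,0,2)[0],key=cv2.contourArea)
            s=[np.round(x,1).tolist() for x in cv2.minAreaRect(cs)]
        print(n,[(np.round(x["at"],3).tolist(),round(x["score"],2)) for x in t],s)
o=manip.get_obs(); print(o["position"],o["ee_rot"],o["clock"],o["ft_force"])
E
```

```text
pics
top {'camera_matrix': [[401.6306, 0.0, 321.3273], [0.0, 401.6306, 200.6776], [0.0, 0.0, 1.0]], 'eye': [0.4037, 0.015, 0.9898], 'attitude': [-0.0242, 0.0447, 0.7075, -0.7049], 'shot': 1}
doming_cube [([0.355, 0.288, -0.002], 0.65)] [[194.0, 262.0], [18.0, 22.0], 90.0]
bench_block [([0.457, -0.001, -0.001], 0.71)] [[316.0, 217.0], [22.0, 22.0], 90.0]
groove_block [([0.448, 0.16, -0.004], 0.8)] [[417.7, 158.4], [27.2, 43.9], 50.0]
ring_clamp [([0.45, -0.168, -0.003], 0.81)] [[385.9, 219.7], [56.5, 11.6], 4.1]
square_tray [] [[140.2, 202.2], [28.7, 30.0], 84.8]
round_tray [([0.633, 0.104, 0.0], 0.64)] [[273.5, 148.0], [34.0, 35.0], 90.0]
short_tray [([0.605, -0.259, -0.0], 0.89), ([0.458, 0.002, -0.0], 0.55)] [[248.9, 221.6], [15.8, 35.5], 81.9]
long_tray [([0.595, 0.266, 0.001], 0.79)] 
ring_cone [([0.45, -0.168, -0.004], 0.68), ([0.364, -0.297, -0.0], 0.54)] [[437.0, 256.5], [17.7, 16.3], 45.0]
amber_jar [([0.639, -0.098, -0.001], 0.74)] [[356.3, 144.3], [17.1, 21.2], 18.4]
side {'camera_matrix': [[399.5605, 0.0, 321.7403], [0.0, 399.5605, 204.5427], [0.0, 0.0, 1.0]], 'eye': [0.27
[... 445 characters left out ...]
9.4, 32.6], 26.6]
square_tray [([0.498, 0.427, 0.002], 0.95)] [[276.3, 330.8], [30.9, 30.4], 10.0]
round_tray [([0.634, 0.106, -0.002], 0.63)] [[271.0, 222.0], [25.5, 26.9], 45.0]
short_tray [([0.609, -0.26, -0.004], 0.89), ([0.463, 0.002, 0.001], 0.62)] [[313.7, 151.7], [25.2, 16.9], 56.3]
long_tray [([0.593, 0.27, 0.002], 0.73)] [[262.3, 268.9], [53.9, 23.0], 80.5]
ring_cone [([0.363, -0.298, 0.0], 0.64), ([0.497, 0.43, -0.001], 0.24)] [[383.0, 151.0], [18.0, 12.0], 90.0]
amber_jar [([0.629, -0.098, 0.001], 0.67)] [[291.5, 172.5], [19.0, 11.0], 90.0]
[ 0.22939273 -0.58139846  0.23133972] [9.82400811e-01 1.86785019e-01 1.07040797e-05 4.86089087e-05] 2.1 [-0.96850607 -0.7879708  -0.11476953]
```

View pics/top0.png

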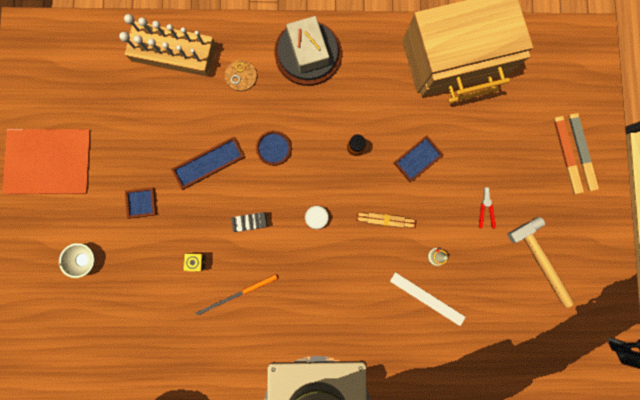

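View pics/side0.png

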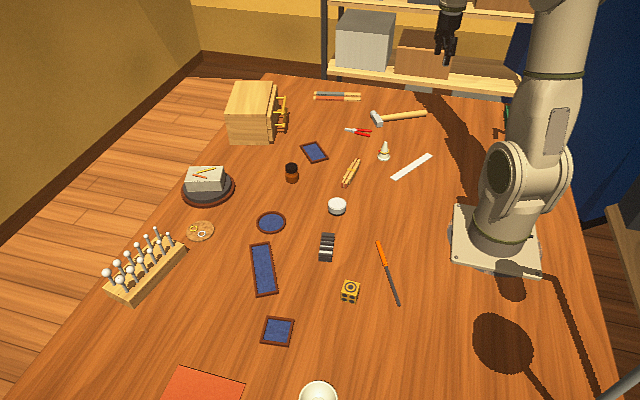

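Top view: the cube is at (194,262), groove block (252,222), bench block (317,217) and clamp (386,220). The square tray is at (141,203), long (209,163), round (274,148) and short (418,159), with the jar at (357,145) and the cone at (438,257). The nets' top masks for groove block and short tray are swapped. The side view agrees with these positions. Next I fit poses, with height free, in both views.

```bash
cat > fit.py <<'E'
from h import *
from scipy.optimize import minimize
S=6
def outline(kind,a,b):
    if kind=="r":
        t=np.linspace(0,2*np.pi,40,endpoint=False); return np.c_[np.cos(t),np.sin(t)]*a/2
    if kind=="c": return np.array([[-45,-13],[45,-13],[70,-10],[70,10],[45,13],[-45,13],[-70,10],[-70,-10]])/1000
    return np.array([[-a,-b],[a,-b],[a,b],[-a,b]])/2
SPEC=dict(doming_cube=("b",.04,.04,.04),bench_block=("r",.056,0,.028),groove_block=("b",.08,.036,.03),ring_clamp=("c",0,0,.026),
 square_tray=("b",.056,.056,0),round_tray=("r",.076,0,0),short_tray=("b",.098,.054,0),long_tray=("b",.16,.046,0))
def mask(p,n,xy):
    e=proj(p,[*xy,.01])
    if n.endswith("tray"):   # blue lining, by colour
        h=cv2.cvtColor(p["frame"],cv2.COLOR_RGB2HSV); m=((h[...,0]>100)&(h[...,0]<130)&(h[...,1]>90)).astype(np.uint8)
    else:
        c=[q["region"] for q in manip.masks_of(p,n)]
        c=[r for r in c if r.sum()>40 and np.hypot(*(np.argwhere(r).mean(0)[::-1]-e))<12]
        if not c: return None
        m=c[0].astype(np.uint8)
    k,l,s,c=cv2.connectedComponentsWithStats(m)
    j=min((i for i in range(1,k) if s[i,4]>40),key=lambda i:np.hypot(*(c[i]-e)))
    return (l==j).astype(np.uint8)
def fit(n,xy,yaws,pics,zfree=True):
    kind,a,b,H=SPEC[n]; o=outline(kind,a,b); crops=[]
    for p in pics:
        m=mask(p,n,xy)
        if m is None: print(n,"no mask in a view"); continue
        x,y,w,h=cv2.boundingRect(m); x-=8;y-=8;w+=16;h+=16
        crops.append((p,x,y,cv2.resize(m[y:y+h,x:x+w],None,fx=S,fy=S,interpolation=0)>0))
    def cost(q):
        c,s=np.cos(q[2]),np.sin(q[2]); P=o@np.array([[c,s],[-s,c]])+q[:2]; t=0
        for p,x,y,m in crops:
            X=np.r_[np.c_[P,np.full(len(P),q[3])],np.c_[P,np.full(len(P),q[3]+H)]]
            u=np.array([proj(p,v) for v in X]); u=((u+.5-[x,y])*S).astype(np.float32)
            im=np.zeros(m.shape,np.uint8); cv2.fillConvexPoly(im,cv2.convexHull(np.round(u*16).astype(np.int32)),1,shift=4)
            i=im>0; t+=1-(i&m).sum()/(i|m).sum()
        return t/len(crops)
    best=None
    for yw in yaws:
        q=np.array([*xy,yw,0]); d=np.array([.006,.006,.15,.006])
        r=minimize(cost,q,method="Nelder-Mead",options=dict(initial_simplex=np.r_[[q],q+np.diag(d)],maxfev=200,xatol=1e-4,fatol=1e-4))
        if best is None or r.fun<best.fun: best=r
    q=best.x; print(n,"xyz mm",np.round([q[0]*1e3,q[1]*1e3,(q[3]+H)*1e3],1),"(top z) yaw",round(np.degrees(q[2]),1),"iou",round(1-best.fun,3),"views",len(crops))
    return q
E
python3 - <<'E'
from fit import *
pics=[manip.camera("top"),manip.camera("side")]
G=dict(doming_cube=(.355,.288),bench_block=(.46,0),groove_block=(.448,.161),ring_clamp=(.451,-.167),square_tray=(.498,.427),round_tray=(.634,.105),short_tray=(.607,-.26),long_tray=(.594,.268))
for n,xy in G.items():
    y=[0] if n in("bench_block","round_tray") else np.radians([-40,0,40]) if n[:2] in("do","sq") else np.radians([-60,-20,20,60,90])
    fit(n,xy,y,pics)
E
```

```text
doming_cube xyz mm [354.9 287.6  37.9] (top z) yaw 88.0 iou 0.927 views 2
bench_block xyz mm [ 4.596e+02 -4.000e-01  2.510e+01] (top z) yaw 2.9 iou 0.947 views 2
groove_block no mask in a view
groove_block xyz mm [450.5 153.7  19.1] (top z) yaw 99.6 iou 0.937 views 1
ring_clamp xyz mm [ 452.7 -170.2   20.6] (top z) yaw 83.5 iou 0.86 views 2
square_tray xyz mm [497.8 428.    1.6] (top z) yaw 5.6 iou 0.801 views 2
round_tray xyz mm [634.9 103.5  -1.9] (top z) yaw 7.4 iou 0.765 views 2
short_tray xyz mm [ 6.078e+02 -2.606e+02 -4.000e-01] (top z) yaw 129.3 iou 0.737 views 2
long_tray xyz mm [595.6 265.7   3.2] (top z) yaw -61.7 iou 0.826 views 2
```

```bash
python3 - <<'E'
import fit; from fit import *
pics=[manip.camera("top"),manip.camera("side")]
h=cv2.cvtColor(pics[0]["frame"],cv2.COLOR_RGB2HSV); 
print("blue centre/edge hsv",h[203,141],h[196,135],h[163,209])
def m2(p,n,xy):
    e=proj(p,[*xy,.015])
    for k in("groove_block","short_tray","ring_clamp","bench_block"):
        for q in manip.masks_of(p,k):
            r=q["region"]
            if r.sum()>40 and np.hypot(*(np.argwhere(r).mean(0)[::-1]-e))<10: return r.astype(np.uint8)
old=fit.mask
fit.mask=lambda p,n,xy: m2(p,n,xy) if n=="groove_block" else old(p,n,xy)
g=fit.fit("groove_block",(.449,.158),np.radians([80,100]),pics)
def oldtray(p,n,xy):
    h=cv2.cvtColor(p["frame"],cv2.COLOR_RGB2HSV); e=proj(p,[*xy,0]); m=((h[...,0]>95)&(h[...,0]<140)&(h[...,1]>40)).astype(np.uint8)
    m=cv2.morphologyEx(m,3,np.ones((3,3),np.uint8))
    k,l,s,c=cv2.connectedComponentsWithStats(m); j=min((i for i in range(1,k) if s[i,4]>40),key=lambda i:np.hypot(*(c[i]-e)))
    return (l==j).astype(np.uint8)
fit.mask=oldtray
P=dict(doming_cube=(.3549,.2876,88,-.002),bench_block=(.4596,-.0004,0,-.003),groove_block=(*g[:2],np.degrees(g[2]),g[3]),ring_clamp=(.4527,-.1702,83.5,-.005))
for n,xy,y in(("square_tray",(.498,.428),5),("round_tray",(.635,.1035),0),("short_tray",(.608,-.2606),129),("long_tray",(.5956,.2657),-62)):
    q=fit.fit(n,xy,[np.radians(y)],pics); P[n]=(*q[:2],np.degrees(q[2]),q[3])
for p,nm,(x0,y0,w,hh) in((pics[0],"ovt",(115,125,330,150)),(pics[1],"ovs",(240,130,160,220))):
    f=800/w if w>hh else 600/hh; f=min(f,600/hh,800/w)
    im=cv2.resize(p["frame"][y0:y0+hh,x0:x0+w,::-1],None,fx=f,fy=f,interpolation=2)
    for n,(x,y,a,z) in P.items():
        k,A,B,H=fit.SPEC[n]; o=fit.outline(k,A,B); c,s=np.cos(np.radians(a)),np.sin(np.radians(a)); o=o@np.array([[c,s],[-s,c]])+[x,y]
        u=np.array([proj(p,[*v,z+H]) for v in o]); u=((u+.5-[x0,y0])*f).astype(np.int32); cv2.polylines(im,[u],True,(0,255,0),1)
    cv2.imwrite(f"pics/{nm}.png",im)
E
```

```text
blue centre/edge hsv [109 112 114] [111 118 123] [109 126 113]Traceback (most recent call last):
  File "<stdin>", line 11, in <module>
AttributeError: 'function' object has no attribute 'mask'
```

Measuring turns are used up and the cube's pose is already good, so I move towards it now and refit the groove block later.

```bash
python3 -m jog '{"offset":[[0.0226,0.0301,-0.0026],[0.0226,0.0301,-0.0026],[0.0226,0.0301,-0.0026],[0.0226,0.0301,-0.0026],[0.0226,0.0301,-0.0026],[0.0226,0.0301,-0.0026],[0.0226,0.0301,-0.0026],[0.0226,0.0301,-0.0026],[0.0226,0.0301,-0.0026],[0.0226,0.0301,-0.0026],[0.0226,0.0301,-0.0026],[0.0226,0.0301,-0.0026],[0,0.04,0],[0,0.04,0],[0,0.04,0],[0,0.04,0],[0,0.04,0],[0,0.04,0],[0,0.04,0],[0,0.04,0]],"yaw":[3.3,3.3,3.3,3.3,3.3,3.3,3.3,3.3,3.3,3.3,3.3,3.3,3.3,3.3,3.3,3.3,3.3,3.3,3.3,3.3],"jaw":[0,0,0,0,0,0,0,0,0,0,0,0,0,0,0,0,0,0,0,0]}' 60
```

```text
clock: 4.37
position: [0.5003, 0.1016, 0.2005]
ee_rot: [0.721, 0.693, 0.0, 0.0]
ft_force: [1.2, -0.2, -0.3]
grip_width: 1.001
grasp_force: 0.0
```

```bash
python3 -m jog '{"offset":[[-0.0207,0.0266,-0.0143],[-0.0207,0.0266,-0.0143],[-0.0207,0.0266,-0.0143],[-0.0207,0.0266,-0.0143],[-0.0207,0.0266,-0.0143],[-0.0207,0.0266,-0.0143],[-0.0207,0.0266,-0.0143],[0,0,0],[0,0,0]],"yaw":[0,0,0,0,0,0,0,0,0],"jaw":[0,0,0,0,0,0,0,0,0]}'
cat > m.py <<'E'
import fit as F; from fit import *
pics=[manip.camera("top"),manip.camera("side")]
def m2(p,n,xy):
    e=proj(p,[*xy,.015])
    for k in("groove_block","short_tray","ring_clamp","bench_block"):
        for q in manip.masks_of(p,k):
            r=q["region"]
            if r.sum()>40 and np.hypot(*(np.argwhere(r).mean(0)[::-1]-e))<10: return r.astype(np.uint8)
F.mask=m2
g=F.fit("groove_block",(.449,.158),np.radians([80,100]),pics)
def tray(p,n,xy):
    h=cv2.cvtColor(p["frame"],cv2.COLOR_RGB2HSV); e=proj(p,[*xy,0]); m=((h[...,0]>95)&(h[...,0]<140)&(h[...,1]>40)).astype(np.uint8)
    m=cv2.morphologyEx(m,3,np.ones((3,3),np.uint8))
    k,l,s,c=cv2.connectedComponentsWithStats(m); j=min((i for i in range(1,k) if s[i,4]>40),key=lambda i:np.hypot(*(c[i]-e)))
    return (l==j).astype(np.uint8)
F.mask=tray
P=dict(doming_cube=(.3549,.2876,88,-.002),bench_block=(.4596,-.0004,0,-.003),groove_block=(*g[:2],np.degrees(g[2]),g[3]),ring_clamp=(.4527,-.1702,83.5,-.005))
for n,xy,y in(("square_tray",(.498,.428),5),("round_tray",(.635,.1035),0),("short_tray",(.608,-.2606),129),("long_tray",(.5956,.2657),-62)):
    q=F.fit(n,xy,[np.radians(y)],pics); P[n]=(*q[:2],np.degrees(q[2]),q[3])
for p,nm,(x0,y0,w,hh) in((pics[0],"ovt",(115,125,330,150)),(pics[1],"ovs",(240,130,160,220))):
    f=min(600/hh,800/w)
    im=cv2.resize(p["frame"][y0:y0+hh,x0:x0+w,::-1],None,fx=f,fy=f,interpolation=2)
    for n,(x,y,a,z) in P.items():
        k,A,B,H=F.SPEC[n]; o=F.outline(k,A,B); c,s=np.cos(np.radians(a)),np.sin(np.radians(a)); o=o@np.array([[c,s],[-s,c]])+[x,y]
        u=np.array([proj(p,[*v,z+H]) for v in o]); u=((u+.5-[x0,y0])*f).astype(np.int32); cv2.polylines(im,[u],True,(0,255,0),1)
    cv2.imwrite(f"pics/{nm}.png",im)
E
python3 m.py
```

```text
clock: 5.12
position: [0.3542, 0.2872, 0.0997]
ee_rot: [0.721, 0.693, -0.0, -0.0]
ft_force: [0.8, -0.4, -0.5]
grip_width: 0.997
grasp_force: 0.0
groove_block xyz mm [451.2 165.5  -1.5] (top z) yaw 98.3 iou 0.59 views 2
square_tray xyz mm [497.3 427.6   3. ] (top z) yaw 7.4 iou 0.896 views 2
round_tray xyz mm [634. 105.  -0.] (top z) yaw 3.8 iou 0.864 views 2
short_tray xyz mm [ 606.9 -258.2    3. ] (top z) yaw 129.2 iou 0.862 views 2
long_tray xyz mm [596.1 266.3   3.6] (top z) yaw -61.5 iou 0.918 views 2
```

View pics/ovt.png

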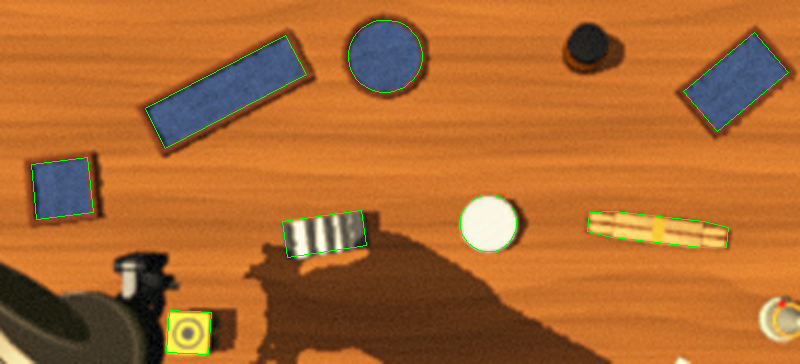

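View pics/ovs.png

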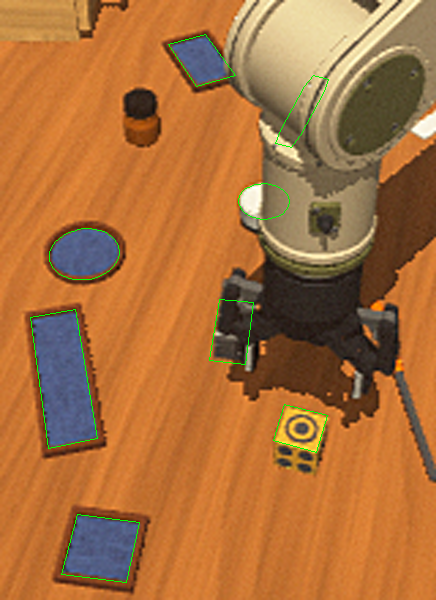

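The tray outlines sit on the linings, and the cube and clamp outlines also fit. The open gripper straddles the cube. Descend and grip.

```bash
python3 -m jog '{"offset":[[0,0,-0.018],[0,0,-0.018],[0,0,-0.018],[0,0,-0.018],[0,0,-0.018],[0,0,0],[0,0,0],[0,0,0],[0,0,0],[0,0,0],[0,0,0],[0,0,0],[0,0,0],[0,0,0]],"yaw":[0,0,0,0,0,0,0,0,0,0,0,0,0,0],"jaw":[0,0,0,0,0,0,1,1,1,1,1,1,1,1]}' 60
```

```text
clock: 6.48
position: [0.3564, 0.2864, 0.0113]
ee_rot: [0.722, 0.692, 0.001, 0.0]
ft_force: [-1.7, -2.7, 8.6]
grip_width: 0.46
grasp_force: 60.3
```

```bash
python3 -m jog '{"offset":[[0,0,0.02],[0,0,0.035],[0.0235,0.0235,0],[0.0235,0.0235,0],[0.0235,0.0235,0],[0.0235,0.0235,0],[0.0235,0.0235,0],[0.0235,0.0235,0],[0,0,0],[0,0,-0.02],[0,0,-0.02],[0,0,0],[0,0,0]],"yaw":[0,0,1.6,1.6,1.6,1.6,1.6,1.6,0,0,0,0,0],"jaw":[1,1,1,1,1,1,1,1,1,1,1,1,1]}' 60
python3 - <<'E'
from h import *
p=manip.camera("side"); x,y=250,290
cv2.imwrite("pics/sq1.png",cv2.resize(p["frame"][y:y+80,x:x+90,::-1],None,fx=6,fy=6,interpolation=2))
E
```

```text
clock: 7.57
position: [0.4961, 0.426, 0.0243]
ee_rot: [0.662, 0.75, -0.001, -0.0]
ft_force: [0.3, 0.3, -4.0]
grip_width: 0.457
grasp_force: 62.9
```

View pics/sq1.png

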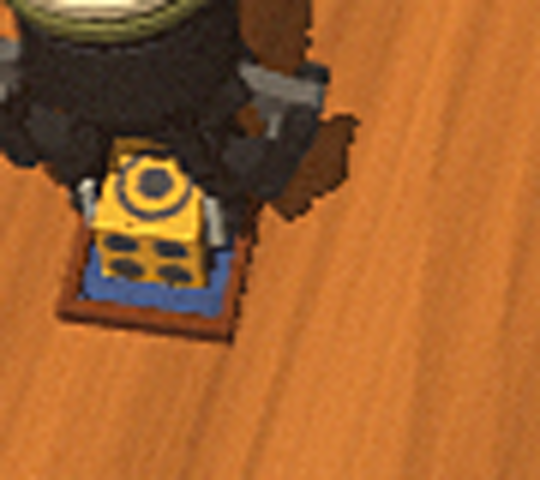

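The cube hangs square over the blue lining, with its lower edge near (155,280) in the crop and inside the rim. Lower it gently.

```bash
python3 -m jog '{"offset":[[0.001,0.0015,-0.004],[0,0,-0.003],[0,0,-0.002],[0,0,-0.001],[0,0,0],[0,0,0]],"yaw":[0,0,0,0,0,0],"jaw":[1,1,1,1,1,1]}'; python3 -m jog '{"offset":[[0,0,-0.001],[0,0,0]],"yaw":[0,0],"jaw":[1,1]}';  python3 -m jog '{"offset":[[0,0,-0.001],[0,0,0]],"yaw":[0,0],"jaw":[1,1]}'
```

```text
clock: 8.12
position: [0.4977, 0.4285, 0.0152]
ee_rot: [0.662, 0.75, 0.0, 0.0]
ft_force: [-0.4, -0.2, -4.2]
grip_width: 0.458
grasp_force: 63.1
clock: 8.28
position: [0.4979, 0.4287, 0.0144]
ee_rot: [0.662, 0.75, 0.0, 0.0]
ft_force: [0.3, -0.9, -1.7]
grip_width: 0.455
grasp_force: 63.4
clock: 8.45
position: [0.4979, 0.4287, 0.0144]
ee_rot: [0.662, 0.75, 0.0, 0.0]
ft_force: [-3.1, -4.8, 7.9]
grip_width: 0.463
grasp_force: 64.7
```

```bash
python3 -m jog '{"offset":[[0,0,0],[0,0,0],[0,0,0],[0,0,0],[0,0,0],[0,0,0.02],[0,0,0.03],[0,0,0.04],[-0.0035,-0.039,0],[-0.0035,-0.039,0],[-0.0035,-0.039,0],[-0.0035,-0.039,0],[-0.0035,-0.039,0],[-0.0035,-0.039,0],[-0.0035,-0.039,0],[-0.0035,-0.039,0],[-0.0035,-0.039,0],[-0.0035,-0.039,0],[-0.0035,-0.039,0],[0,0,0]],"yaw":[0,0,0,0,0,0,0,0,0,0,0,0,0,0,0,0,0,0,0,0],"jaw":[0,0,0,0,0,0,0,0,0,0,0,0,0,0,0,0,0,0,0,0]}'
python3 - <<'E'
import fit as F; from fit import *
pics=[manip.camera("top"),manip.camera("side")]
p=pics[1]; x,y=240,190
cv2.imwrite("pics/after1.png",cv2.resize(p["frame"][y:y+170,x:x+200,::-1],None,fx=3.5,fy=3.5,interpolation=2))
F.fit("doming_cube",(.498,.428),[.1],pics)
F.fit("groove_block",(.45,.158),np.radians([80,100]),pics)
E
```

```text
clock: 10.12
position: [0.4584, -0.0085, 0.1028]
ee_rot: [0.665, 0.747, -0.001, 0.001]
ft_force: [0.4, -0.9, 0.2]
grip_width: 1.002
grasp_force: 0.0
doming_cube xyz mm [498.3 431.   40.4] (top z) yaw 8.6 iou 0.919 views 2
groove_block xyz mm [448.9 161.   28.9] (top z) yaw 99.5 iou 0.938 views 2
```

View pics/after1.png

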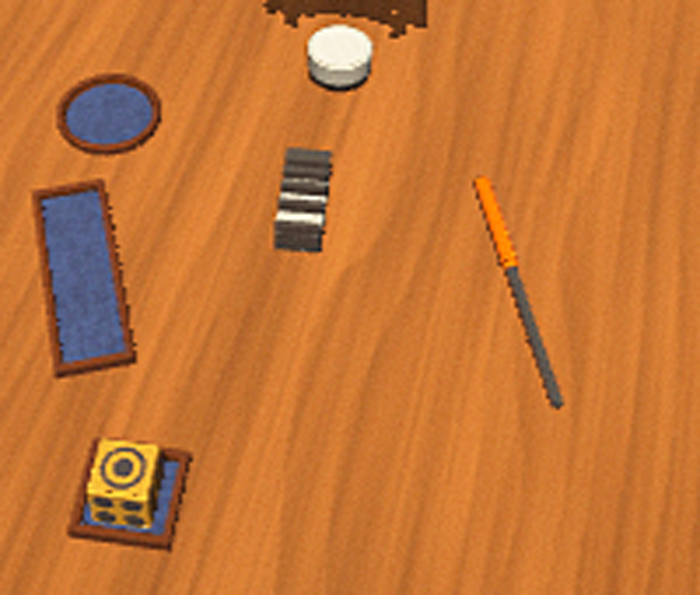

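The cube sits flat inside the square tray (crop (120,490)), about 3 mm off centre, and the groove block is now fitted. Next is the bench block.

```bash
python3 -m jog '{"offset":[[0.001,0.008,-0.018],[0,0,-0.02],[0,0,-0.02],[0,0,-0.02],[0,0,-0.015],[0,0,-0.005],[0,0,0],[0,0,0],[0,0,0],[0,0,0],[0,0,0],[0,0,0],[0,0,0],[0,0,0]],"yaw":[0,0,0,0,0,0,0,0,0,0,0,0,0,0],"jaw":[0,0,0,0,0,0,0,1,1,1,1,1,1,1]}' 60
```

```text
clock: 11.58
position: [0.4605, 0.0076, 0.0063]
ee_rot: [0.662, 0.75, -0.0, 0.001]
ft_force: [-4.4, 0.8, 11.3]
grip_width: 0.633
grasp_force: 61.0
```

The last reading lagged, so I over-corrected y by 8 mm and the grip is off centre. Reopen, shift back and regrip.

```bash
python3 -m jog '{"offset":[[0,0,0],[0,0,0],[0,0,0],[0,0,0],[0,-0.004,0.001],[0,-0.004,0],[0,0,0],[0,0,0],[0,0,0],[0,0,0],[0,0,0],[0,0,0],[0,0,0],[0,0,0]],"yaw":[0,0,0,0,0,0,0,0,0,0,0,0,0,0],"jaw":[0,0,0,0,0,0,0,1,1,1,1,1,1,1]}' 60
python3 - <<'E'
import fit as F; from fit import *
F.fit("bench_block",(.46,0),[0],[manip.camera("side")])
E
```

```text
clock: 12.75
position: [0.4606, -0.0004, 0.0067]
ee_rot: [0.662, 0.75, 0.0, 0.0]
ft_force: [-3.3, -0.8, 10.7]
grip_width: 0.636
grasp_force: 61.5
bench_block xyz mm [462.1   0.   26.9] (top z) yaw -3.8 iou 0.909 views 1
```

```bash
python3 -m jog '{"offset":[[0,0,0.02],[0,0,0.035],[0.0289,0.0176,0],[0.0289,0.0176,0],[0.0289,0.0176,0],[0.0289,0.0176,0],[0.0289,0.0176,0],[0.0289,0.0176,0],[0,0,0],[0,0,-0.02],[0,0,-0.02],[0,0,0],[0,0,0],[0,0,0]],"yaw":[0,0,0,0,0,0,0,0,0,0,0,0,0,0],"jaw":[1,1,1,1,1,1,1,1,1,1,1,1,1,1]}' 60
python3 - <<'E'
import fit as F; from fit import *
p=manip.camera("side"); x,y=230,170
cv2.imwrite("pics/rd1.png",cv2.resize(p["frame"][y:y+80,x:x+90,::-1],None,fx=6,fy=6,interpolation=2))
E
```

```text
clock: 14.02
position: [0.6337, 0.1052, 0.0216]
ee_rot: [0.662, 0.75, 0.0, -0.0]
ft_force: [0.6, -0.3, -5.5]
grip_width: 0.633
grasp_force: 67.4
```

View pics/rd1.png

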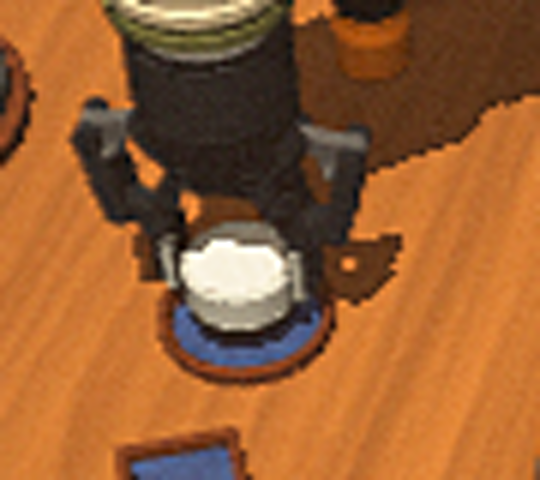

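The block hangs level over the round lining, centred at crop (235,290), clear of the jar. Lower it.

```bash
python3 -m jog '{"offset":[[0,0,-0.004],[0,0,-0.003],[0,0,-0.002],[0,0,0],[0,0,0]],"yaw":[0,0,0,0,0],"jaw":[1,1,1,1,1]}'; for i in 1 ; do python3 -m jog '{"offset":[[0,0,-0.001],[0,0,0]],"yaw":[0,0],"jaw":[1,1]}'; done;  python3 -m jog '{"offset":[[0,0,-0.001],[0,0,0]],"yaw":[0,0],"jaw":[1,1]}'
```

```text
clock: 14.48
position: [0.6335, 0.1051, 0.012]
ee_rot: [0.662, 0.75, -0.0, -0.0]
ft_force: [-0.3, 0.0, -6.4]
grip_width: 0.635
grasp_force: 67.5
clock: 14.65
position: [0.6336, 0.1051, 0.011]
ee_rot: [0.662, 0.75, 0.0, 0.0]
ft_force: [-1.1, 0.4, -5.3]
grip_width: 0.629
grasp_force: 67.5
clock: 14.82
position: [0.6336, 0.1051, 0.01]
ee_rot: [0.662, 0.75, 0.0, 0.0]
ft_force: [0.2, 0.4, -5.9]
grip_width: 0.633
grasp_force: 67.7
```

```bash
python3 -m jog '{"offset":[[0,0,-0.001],[0,0,0]],"yaw":[0,0],"jaw":[1,1]}';  python3 -m jog '{"offset":[[0,0,-0.0007],[0,0,0]],"yaw":[0,0],"jaw":[1,1]}'
```

```text
clock: 14.98
position: [0.6337, 0.1051, 0.0099]
ee_rot: [0.662, 0.75, -0.0, 0.0]
ft_force: [-4.4, -1.8, 4.8]
grip_width: 0.629
grasp_force: 68.9
clock: 15.15
position: [0.6337, 0.1051, 0.0099]
ee_rot: [0.662, 0.75, -0.0, 0.0]
ft_force: [-8.7, -2.5, 10.6]
grip_width: 0.635
grasp_force: 69.8
```

```bash
python3 -m jog '{"offset":[[0,0,0],[0,0,0],[0,0,0],[0,0,0],[0,0,0],[0,0,0.02],[0,0,0.03],[0,0,0.04],[-0.037,0.0112,0],[-0.037,0.0112,0],[-0.037,0.0112,0],[-0.037,0.0112,0],[-0.037,0.0112,0],[0,0,0],[0,0,0]],"yaw":[0,0,0,0,0,0,0,0,0.6,0.6,0.6,0.6,0,0,0],"jaw":[0,0,0,0,0,0,0,0,0,0,0,0,0,0,0]}'
python3 - <<'E'
import fit as F; from fit import *
pics=[manip.camera("top"),manip.camera("side")]
F.fit("bench_block",(.634,.105),[0],pics[1:])
F.fit("bench_block",(.634,.105),[0],pics[:1])
E
```

```text
clock: 16.4
position: [0.4474, 0.1614, 0.0986]
ee_rot: [0.645, 0.764, -0.0, 0.001]
ft_force: [0.4, 0.2, -0.2]
grip_width: 1.001
grasp_force: 0.0
bench_block xyz mm [658.9  58.2 -23.9] (top z) yaw -18.6 iou 0.914 views 1
bench_block xyz mm [649.8 111.2 -33.8] (top z) yaw 72.3 iou 0.949 views 1
```

```bash
python3 -m jog '{"offset":[[0.001,0,-0.02],[0,0,-0.02],[0,0,-0.02],[0,0,-0.02],[0,0,-0.0125],[0,0,0],[0,0,0],[0,0,0],[0,0,0],[0,0,0],[0,0,0],[0,0,0],[0,0,0]],"yaw":[0,0,0,0,0,0,0,0,0,0,0,0,0],"jaw":[0,0,0,0,0,0,1,1,1,1,1,1,1]}' 70
python3 - <<'E'
from h import *
p=manip.camera("side"); x,y=230,170
cv2.imwrite("pics/gr1.png",cv2.resize(p["frame"][y:y+120,x:x+150,::-1],None,fx=5,fy=5,interpolation=2))
E
```

```text
clock: 17.68
position: [0.4501, 0.1612, 0.0069]
ee_rot: [0.646, 0.763, 0.0, 0.001]
ft_force: [-3.9, -1.5, 8.4]
grip_width: 0.402
grasp_force: 70.0
```

View pics/gr1.png

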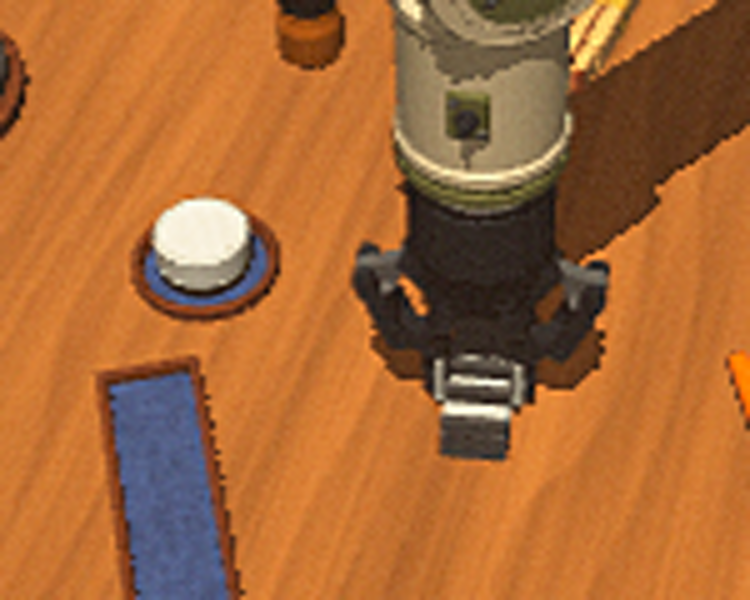

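The block is seated within the round rim (crop (200,250)), and the groove block is gripped at mid-length. Carry it to the short tray, passing high over the jar.

```bash
python3 -m jog '{"offset":[[0,0,0.02],[0,0,0.03],[0,0,0.035],[0.0131,-0.035,0],[0.0131,-0.035,0],[0.0131,-0.035,0],[0.0131,-0.035,0],[0.0131,-0.035,0],[0.0131,-0.035,0],[0.0131,-0.035,0],[0.0131,-0.035,0],[0.0131,-0.035,0],[0.0131,-0.035,0],[0.0131,-0.035,0],[0.0131,-0.035,0],[0,0,0],[0,0,0],[0,0,0]],"yaw":[0,0,0,2.48,2.48,2.48,2.48,2.48,2.48,2.48,2.48,2.48,2.48,2.48,2.48,0,0,0],"jaw":[1,1,1,1,1,1,1,1,1,1,1,1,1,1,1,1,1,1]}'
python3 -m jog '{"offset":[[0,0,-0.025],[0,0,-0.025],[0,0,-0.015],[0,0,0],[0,0,0]],"yaw":[0,0,0,0,0],"jaw":[1,1,1,1,1]}'
python3 - <<'E'
from h import *
p=manip.camera("side"); x,y=270,100
a=cv2.resize(p["frame"][y:y+90,x:x+90,::-1],None,fx=4.4,fy=5,interpolation=2)
p=manip.camera("top"); x,y=375,120
b=cv2.resize(p["frame"][y:y+90,x:x+90,::-1],None,fx=4.4,fy=5,interpolation=2)
cv2.imwrite("pics/sh1.png",np.hstack([a,b]))
E
```

```text
clock: 19.23
position: [0.6062, -0.2584, 0.09]
ee_rot: [0.428, 0.904, 0.0, -0.001]
ft_force: [-0.7, 0.7, -7.0]
grip_width: 0.4
grasp_force: 73.5
clock: 19.65
position: [0.6064, -0.2578, 0.0256]
ee_rot: [0.428, 0.904, 0.0, -0.001]
ft_force: [0.4, 0.2, -6.6]
grip_width: 0.402
grasp_force: 73.3
```

View pics/sh1.png

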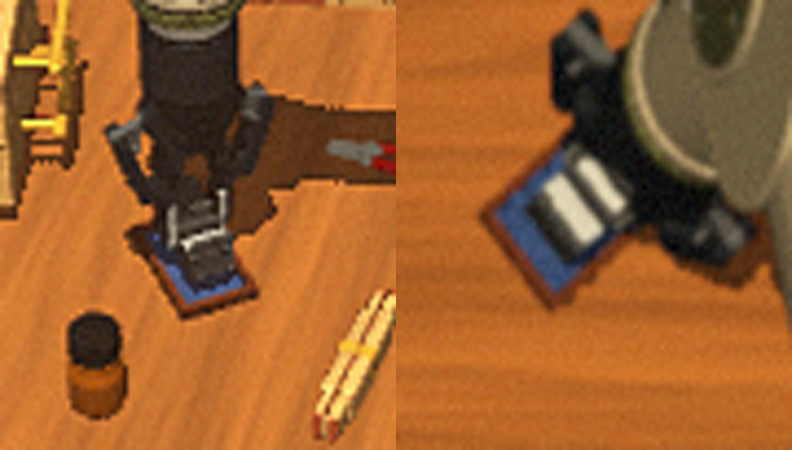

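The block is aligned with the short tray in both views; parallax accounts for its apparent shift to the upper right. Lower it.

```bash
python3 -m jog '{"offset":[[0,0,-0.005],[0,0,-0.004],[0,0,-0.003],[0,0,-0.001],[0,0,0],[0,0,0]],"yaw":[0,0,0,0,0,0],"jaw":[1,1,1,1,1,1]}';  python3 -m jog '{"offset":[[0,0,-0.001],[0,0,0]],"yaw":[0,0],"jaw":[1,1]}'; python3 -m jog '{"offset":[[0,0,-0.001],[0,0,0]],"yaw":[0,0],"jaw":[1,1]}'; python3 -m jog '{"offset":[[0,0,-0.0005],[0,0,0]],"yaw":[0,0],"jaw":[1,1]}'
```

```text
clock: 20.25
position: [0.6068, -0.2589, 0.0128]
ee_rot: [0.428, 0.904, 0.0, -0.0]
ft_force: [0.4, 0.1, -6.8]
grip_width: 0.402
grasp_force: 73.5
clock: 20.42
position: [0.6069, -0.2589, 0.0118]
ee_rot: [0.428, 0.904, 0.0, 0.0]
ft_force: [0.7, 0.1, -7.1]
grip_width: 0.4
grasp_force: 73.5
clock: 20.58
position: [0.6068, -0.2589, 0.0107]
ee_rot: [0.428, 0.904, 0.0, -0.0]
ft_force: [0.2, 0.1, -7.0]
grip_width: 0.403
grasp_force: 73.5
clock: 20.75
position: [0.6068, -0.2589, 0.0102]
ee_rot: [0.428, 0.904, 0.0, -0.0]
ft_force: [-0.3, -0.2, -7.1]
grip_width: 0.398
grasp_force: 73.5
```

```bash
python3 -m jog '{"offset":[[0,0,-0.0007],[0,0,0]],"yaw":[0,0],"jaw":[1,1]}';  python3 -m jog '{"offset":[[0,0,-0.0005],[0,0,0]],"yaw":[0,0],"jaw":[1,1]}'
```

```text
clock: 20.92
position: [0.6069, -0.2589, 0.0101]
ee_rot: [0.428, 0.904, -0.0, 0.0]
ft_force: [-3.4, 0.5, -0.1]
grip_width: 0.4
grasp_force: 74.0
clock: 21.08
position: [0.6069, -0.2589, 0.0101]
ee_rot: [0.428, 0.904, -0.0, 0.0]
ft_force: [-5.7, 1.3, 5.1]
grip_width: 0.402
grasp_force: 74.9
```

```bash
python3 -m jog '{"offset":[[0,0,0],[0,0,0],[0,0,0],[0,0,0],[0,0,0],[0,0,0.02],[0,0,0.03],[0,0,0.04],[-0.0257,0.0148,0],[-0.0257,0.0148,0],[-0.0257,0.0148,0],[-0.0257,0.0148,0],[-0.0257,0.0148,0],[-0.0257,0.0148,0],[0,0,0],[0,0,0],[0,0,0]],"yaw":[0,0,0,0,0,0,0,0,-6.5,-6.5,-6.5,-6.5,-6.5,-6.5,-6.5,0,0],"jaw":[0,0,0,0,0,0,0,0,0,0,0,0,0,0,0,0,0]}'
python3 - <<'E'
import fit as F; from fit import *
pics=[manip.camera("top"),manip.camera("side")]
p=pics[1]; x,y=270,90
a=cv2.resize(p["frame"][y:y+110,x:x+110,::-1],None,fx=3.6,fy=4.5,interpolation=2)
p=pics[0]; x,y=350,130
b=cv2.resize(p["frame"][y:y+110,x:x+110,::-1],None,fx=3.6,fy=4.5,interpolation=2)
cv2.imwrite("pics/cl1.png",np.hstack([a,b]))
E
```

```text
clock: 22.5
position: [0.4532, -0.1704, 0.0997]
ee_rot: [0.743, 0.669, 0.0, 0.001]
ft_force: [-0.0, 0.0, 0.2]
grip_width: 1.001
grasp_force: 0.0
```

View pics/cl1.png

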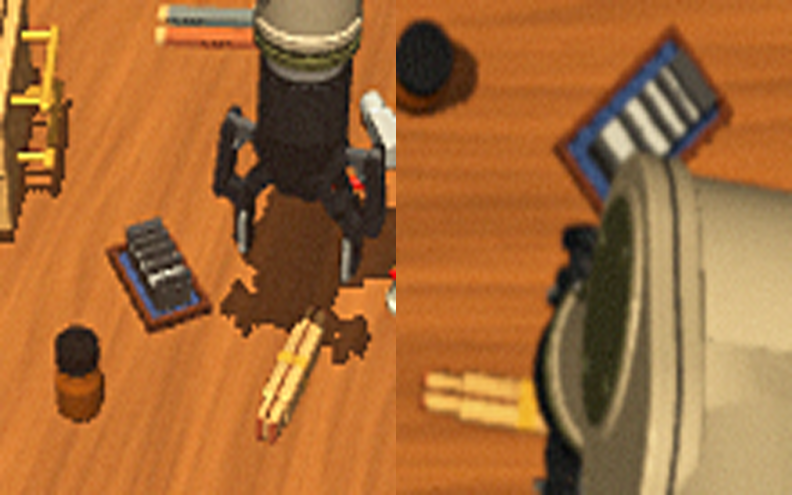

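The groove block lies in the short tray (left crop (160,265)), and the gripper straddles the clamp's brass band. Descend and grip.

```bash
python3 -m jog '{"offset":[[0,0,-0.02],[0,0,-0.02],[0,0,-0.02],[0,0,-0.02],[0,0,-0.0135],[0,0,0],[0,0,0],[0,0,0],[0,0,0],[0,0,0],[0,0,0],[0,0,0],[0,0,0],[0,0,0]],"yaw":[0,0,0,0,0,0,0,0,0,0,0,0,0,0],"jaw":[0,0,0,0,0,0,1,1,1,1,1,1,1,1]}' 40
python3 - <<'E'
import fit as F; from fit import *
s=manip.camera("side"); print([np.round(q["at"],4).tolist() for q in manip.tip_of(s,"groove_block")[:1]])
m=[q["region"] for q in manip.masks_of(s,"groove_block") if q["region"].sum()>40]
print([np.argwhere(r).mean(0)[::-1] for r in m], proj(s,[.607,-.258,.018]))
E
```

```text
clock: 23.77
position: [0.4533, -0.1704, 0.0065]
ee_rot: [0.744, 0.668, 0.0, 0.001]
ft_force: [-1.3, -0.4, 8.3]
grip_width: 0.295
grasp_force: 40.6
[[0.6383, 0.1018, 0.0026]]
[array([262.88489209, 269.15017986]), array([313.57992565, 148.95539033])] [313.24371803 148.11957096]
```

```bash
python3 -m jog '{"offset":[[0,0,0.02],[0,0,0.03],[0,0,0.03],[0.0119,0.0364,0],[0.0119,0.0364,0],[0.0119,0.0364,0],[0.0119,0.0364,0],[0.0119,0.0364,0],[0.0119,0.0364,0],[0.0119,0.0364,0],[0.0119,0.0364,0],[0.0119,0.0364,0],[0.0119,0.0364,0],[0.0119,0.0364,0],[0.0119,0.0364,0],[0,0,0],[0,0,0],[0,0,0]],"yaw":[0,0,0,2.88,2.88,2.88,2.88,2.88,2.88,2.88,2.88,2.88,2.88,2.88,2.88,0,0,0],"jaw":[1,1,1,1,1,1,1,1,1,1,1,1,1,1,1,1,1,1]}'
python3 -m jog '{"offset":[[0,0,-0.025],[0,0,-0.025],[0,0,-0.01],[0,0,0],[0,0,0]],"yaw":[0,0,0,0,0],"jaw":[1,1,1,1,1]}'
python3 - <<'E'
from h import *
p=manip.camera("side"); x,y=220,210
a=cv2.resize(p["frame"][y:y+100,x:x+90,::-1],None,fx=4.4,fy=5,interpolation=2)
p=manip.camera("top"); x,y=160,110
b=cv2.resize(p["frame"][y:y+100,x:x+90,::-1],None,fx=4.4,fy=5,interpolation=2)
cv2.imwrite("pics/lo1.png",np.hstack([a,b]))
E
```

```text
clock: 25.42
position: [0.5952, 0.2663, 0.0852]
ee_rot: [0.512, 0.859, -0.0, -0.0]
ft_force: [0.9, -0.5, -0.4]
grip_width: 0.293
grasp_force: 39.8
clock: 25.83
position: [0.5956, 0.2656, 0.026]
ee_rot: [0.513, 0.858, -0.0, 0.0]
ft_force: [0.0, -0.4, 0.2]
grip_width: 0.296
grasp_force: 39.8
```

View pics/lo1.png

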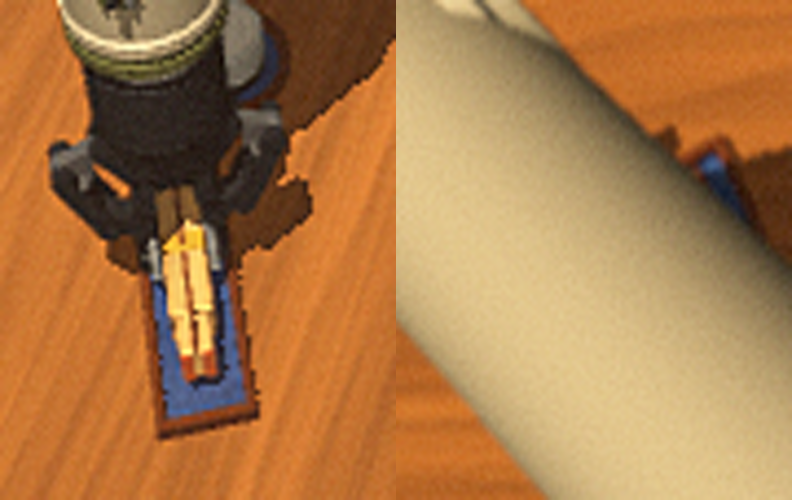

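```bash
python3 - <<'E'
from h import *
p=manip.camera("side"); 
u=np.array([np.cos(np.radians(118.5)),np.sin(np.radians(118.5))]); c=np.array([.5956,.2656])
for z in(.0195,.0455): print(z, proj(p,[*(c+u*.07),z])-[220,210])
q=[m["region"] for m in manip.masks_of(p,"ring_clamp")]
for m in q[:2]:
    a=np.argwhere(m); i=a[:,0].argmax(); v,w=a[i]; print("lowest px",w,v, [((at_z(p,w,v,z)[:2]-[.5961,.2663])@u).round(4) for z in(.0195,.0455)], m.sum())
E
```

```text
0.0195 [45.45039639 75.18505007]
0.0455 [44.37455041 69.16830405]
```

The clamp's end is predicted at crop (200,376) and shows at (200,378), so it is centred. Lower it.

```bash
python3 -m jog '{"offset":[[0,0,-0.005],[0,0,-0.005],[0,0,-0.003],[0,0,-0.001],[0,0,0],[0,0,0]],"yaw":[0,0,0,0,0,0],"jaw":[1,1,1,1,1,1]}';  python3 -m jog '{"offset":[[0,0,-0.001],[0,0,0]],"yaw":[0,0],"jaw":[1,1]}'; python3 -m jog '{"offset":[[0,0,-0.001],[0,0,0]],"yaw":[0,0],"jaw":[1,1]}'; python3 -m jog '{"offset":[[0,0,-0.0007],[0,0,0]],"yaw":[0,0],"jaw":[1,1]}'
```

```text
clock: 26.53
position: [0.5953, 0.2668, 0.0115]
ee_rot: [0.512, 0.859, -0.0, -0.0]
ft_force: [-0.4, 0.3, -0.5]
grip_width: 0.294
grasp_force: 39.8
clock: 26.7
position: [0.5954, 0.2667, 0.0106]
ee_rot: [0.512, 0.859, 0.0, 0.0]
ft_force: [0.3, -0.9, -1.0]
grip_width: 0.294
grasp_force: 39.8
clock: 26.87
position: [0.5954, 0.2667, 0.0096]
ee_rot: [0.512, 0.859, 0.0, 0.0]
ft_force: [0.6, 0.4, -0.6]
grip_width: 0.291
grasp_force: 39.8
clock: 27.03
position: [0.5955, 0.2668, 0.0096]
ee_rot: [0.512, 0.859, 0.0, 0.0]
ft_force: [-3.0, -1.7, 5.6]
grip_width: 0.296
grasp_force: 40.6
```

```bash
python3 -m jog '{"offset":[[0,0,0],[0,0,0],[0,0,0],[0,0,0],[0,0,0],[0,0,0.02],[0,0,0.03],[0,0,0.04],[-0.02,-0.03,0.01],[-0.02,-0.03,0.01],[-0.02,-0.03,0.01],[-0.02,-0.03,0.01],[-0.02,-0.03,0.01],[-0.02,-0.03,0.01],[-0.02,-0.03,0.01],[-0.02,-0.03,0.01],[0,-0.03,0.01],[0,0,0],[0,0,0]],"yaw":[0,0,0,0,0,0,0,0,0,0,0,0,0,0,0,0,0,0,0],"jaw":[0,0,0,0,0,0,0,0,0,0,0,0,0,0,0,0,0,0,0]}'
python3 - <<'E'
import fit as F; from fit import *
t,s=manip.camera("top"),manip.camera("side")
for n,xy,y in(("doming_cube",(.497,.428),7.4),("bench_block",(.634,.105),0),("groove_block",(.607,-.258),129),("ring_clamp",(.596,.266),118.5)):
    F.fit(n,xy,[np.radians(y)],[t,s])
for p in(t,s):
  for n in("ring_cone","amber_jar"): print(n,[np.round(q["at"],3).tolist() for q in manip.tip_of(p,n)[:2]])
a=cv2.resize(t["frame"][120:280,110:450,::-1],None,fx=1.47,fy=1.47,interpolation=2)
b=cv2.resize(s["frame"][120:350,240:400,::-1],None,fx=1.8,fy=1.8,interpolation=2)
im=np.zeros((420,800,3),np.uint8); im[:a.shape[0],:a.shape[1]]=a; im[:b.shape[0],505:505+b.shape[1]]=b
cv2.imwrite("pics/end.png",im)
E
```

```text
clock: 28.62
position: [0.4356, -0.005, 0.1896]
ee_rot: [0.514, 0.858, -0.0, 0.001]
ft_force: [-0.0, 0.4, -0.2]
grip_width: 1.001
grasp_force: 0.0
doming_cube xyz mm [498.4 430.3  40.6] (top z) yaw 7.7 iou 0.913 views 2
bench_block xyz mm [635.5 105.2  26.7] (top z) yaw 11.9 iou 0.886 views 2
groove_block no mask in a view
groove_block xyz mm [ 607.1 -257.6   32.3] (top z) yaw 128.6 iou 0.882 views 1
ring_clamp xyz mm [595.  267.5  26.1] (top z) yaw 117.7 iou 0.877 views 2
ring_cone [[0.364, -0.295, 0.001]]
amber_jar []
ring_cone [[0.362, -0.298, 0.002]]
amber_jar [[0.631, -0.101, 0.0]]
```

View pics/end.png

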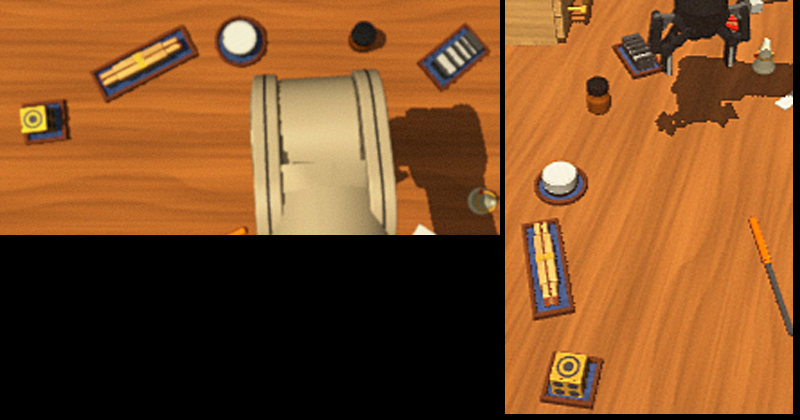

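All four pieces lie inside their trays: the cube at (35,120), clamp (145,62), round block (240,38) and groove block (457,55) in the top crop. The fits are within about 3 mm of the tray centres, and the jar and cone stand where they were.

```bash
python3 -c "
from workcell import manip; print(manip.hand_in())"
```

```text
the job is handed in; nothing more can be done
None
```

I put all four pieces flat in their trays in the order asked, left the ring cone and amber jar standing, and handed the job in at about 29 s; no verdict came back.

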